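# Release the swing bolt of the wide extraction pot

## Task

The wide, squat steel pot has to be opened. Loosen its wing nut by about a quarter turn (anticlockwise seen from above) while the bolt stands upright, then swing its hinged bolt outward, away from the pot, out of the slotted lug until it leans well over (about 50 degrees or more), and leave it there.

Things in the scene. Friction and masses are not known exactly. Their poses are not given: they have to be found in the camera images.
- wide_nut_grip (a point): Pinch point in the wing nut of the wide pot (of two fixed steel pots with a bolt each, wide one 144 mm across, lid top at 94 mm; slim one 96 mm, 146 mm tall). Wings: upright plate 9 mm thick, 56 long, from 20 mm below the point to 14 above; round hub 20 mm wide beneath. z: along the bolt, up; y: along the wings; x: across, to pinch. Tight: 122 mm above bench, 34 above lug, 86 above hinge.
- wide_hinge (a point): Fixed point on the hinge pin of the wide pot's bolt, 36 mm above the bench, straight below the nut while the bolt is upright. z: up; x: from the bolt to the pot's middle, 95 mm away, where a 26 mm knob stands on the lid (top at 112 mm); the bolt swings out towards -x, within about 30 degrees of facing the robot's side of the bench; y: along the pin.
- wide_nut (a joint): Turn of that wing nut, rad: 0 tight, wings along the hinge's y axis; grows anticlockwise seen from above, to a stop at 2.0; starts at 0 to 0.15. Friction 0.06 N m, stays where left. Steep thread: rises 4 mm per rad. A washer under it sits behind two lips at the end of the slotted lug, holding the bolt in until the nut is turned to about 1 rad.
- wide_bolt (a joint): Swing of the wide pot's bolt about its hinge pin, rad: 0 upright in the slot, growing outward, away from the pot, to a stop at 1.4. Stiff hinge (0.15 N m): it stays where it is left. Its shank is 10 mm thick.

How it is judged:
By the outcome, as a careful person would: the job done as asked, in the order asked, and still so for the second after the job is handed in, with the robot touching nothing.
It also fails if it takes over 38 s, if anything falls off the work surface, if the arm or the gripper's body presses on something with over 40 N, if the wrist force passes 120 N, or if a joint passes its speed limit or range.

## Robot

A 6-joint arm with a two-finger parallel gripper is mounted at the origin on the work surface. World frame = base frame: x ahead of the robot, y to its left, z up, the work surface at z = 0. Lengths are in m, angles in rad, forces in N, time in s.
With the tool pointing down it reaches from about 0.275 to 0.85 m from the base axis. Payload 5.2 kg.
Tool frame: the origin (TCP) lies between the finger pads; the fingertips stand tip_extent ahead of it and the grasp point (between the pads) lies 8 mm behind it (tip_extent is the distance from the TCP to the fingertips, in m); z points along the fingers, y is the direction in which the jaws open and shut (so a half turn about z gives the same grasp; the last joint's range is limited). The gripper opens to 85 mm and grips with 20 to 120 N. Pads are 22 mm wide; open, the fingers measure 114 mm over their backs; the gripper's body (76 mm by 85 mm) begins 54 mm behind the grasp point. The pads swing forward as they close: fully open they stand 13 mm farther back than shut.
Start: joints at [0.988, 0.259, 1.535, -0, 1.348, -0.203], TCP at [0.204, 0.511, 0.242] pointing down, gripper open.
Joint ranges: [-3.14, 3.14], [-0.91, 2.08], [0.19, 2.58], [-1.22, 4.36], [0.22, 2.71], [-3.12, 3.12]. Speed limits (rad/s): [2.57, 2.57, 3.14, 3.14, 3.14, 3.14].

## Interface

Orientations are given as a 3x3 rotation matrix whose columns are the frame's x, y, z axes.
In Python, from workcell import * gives the robot as it stands. The module is installed in compiled form; this text tells all that it offers.
- The arm moves only by the shell command python3 -m inch 'ROWS' [OPENING] [FORCE]. ROWS is JSON, a list of rows, each a list of 4 numbers: the shift along the tool's x, y, z in mm, then the turn about the tool's z in degrees. A call has 1 to 10 rows; each row shifts and turns the commanded pose from where the row before left it, along the tool's axes as they then stand; what a row does not reach is not made up. A row lasts 1/10 s, in which the tool goes at most 50 mm and 8.59 degrees, less where a joint would pass 70% of its speed; a pose out of reach is approached as far as the arm can. A call with a gripper value outside its range is refused whole. OPENING is the opening, from -1 (shut) to 1 (fully open), set as the call begins (- or left out, the last holds). The fingers move at their own pace and stop on an object; FORCE is the grip in N (left out, the last holds). Time passes only in rows, so rows that do not move let the fingers close. It gives the time, the measured TCP pose, the force and the opening at its end, in the units of the state.
- observe(): the state, without advancing time (a new reading comes with each control period).
- camera(name): name is "scene" or "top" or "wrist"; returns the picture (400x640x3 uint8, red, green, blue); there is no depth.
- calibration(name): a dict with "fx", "fy", "cx", "cy" (pixels), "extrinsics" (4x4, takes a point from world to camera coordinates). Camera axes: x right, y down, z forward; pixel columns grow to the right and rows downward; lengths in m; the calibration is good to about 2 mm. A picture is of the moment at which its call begins: read the wrist's pose just before it. calibration takes no time and is no camera call; for the wrist camera it gives the pose at the moment of the call.
- sign_off(): hands the job in, once; it reports no verdict.
Trained networks look in the newest picture that a camera, given by its name, has taken for a name from the list of things; names that differ only in an ending like _2 or _b are one class to them, and where a whole thing is asked for, a point or a joint stands for the part that bears it (a point fixed in the world has none). Each returns a list of dicts, best first, with "p" (0 to 1); they miss things now and then, are a little off and sometimes report something else, mostly with a low value. They report only what shows in the picture. A call takes as long as a camera call.
- look_for(thing, camera): "centre" ([x, y, z] in m, in world coordinates, good to about 4 mm: the middle of the surface that is visible of it).
- cut_out(thing, camera): "region" (400x640 bool, what is visible of it).
- pinpoint(thing, camera): "centre" ([x, y, z] in m, in world coordinates, good to about 4 mm: a listed point, or the origin of a listed thing).
The state is a dict: "time_s": time; "joints": joint angles; "dq": joint speeds; "joint_torque": joint torques, N m; "tcp_pos": TCP position; "tool_rot": TCP orientation; "contact_force": force on the tool from outside, world axes, zero at the start; "torque": the same for the moment, N m; "grip_width": opening from 0.0 (shut) to 1.0 (fully open).
Only numpy, scipy, OpenCV 4.12 (cv2) and the standard library are available. Lean on these libraries where they do the work, as an engineer would, in place of code of your own. Each camera call takes 0.05 s, during which the arm holds its last target. There are 200 camera calls.

## Working session

There is one attempt and no reset: what is moved stays moved. The work goes in short steps, Python scripts to look and compute and a shell command to move; the robot and the scene stay as the last step left them, time stands still between calls to the robot, and variables do not carry over. Pictures are saved under pics/ and viewed, about 8 in all and at most 12, crops included, and the job is handed in when it is done.

```bash
mkdir -p pics
python3 - <<'E'
from workcell import *
import cv2,numpy as np
s=observe();print(s['time_s'],s['tcp_pos'],np.round(s['tool_rot'],3),s['grip_width'])
for c in("top","scene"):
    im=camera(c);cv2.imwrite(f'pics/{c}1.png',im[:,:,::-1])
    for t in("wide_nut_grip","wide_hinge"):
        for r in pinpoint(t,c)[:3]:print(c,t,np.round(r['centre'],4),round(r['p'],2))
print(tip_extent)
E
```

```text
0.0 [0.2035731  0.51038237 0.24147224] [[-0.929  0.371 -0.001]
 [ 0.371  0.929 -0.002]
 [ 0.    -0.002 -1.   ]] 0.9980886731659371
top wide_nut_grip [0.5333 0.1548 0.1218] 0.71
top wide_hinge [0.5322 0.1562 0.0334] 0.75
scene wide_nut_grip [0.5342 0.151  0.1231] 0.63
scene wide_hinge [0.5309 0.1559 0.037 ] 0.76
0.011
```

```bash
python3 -c "
import cv2,numpy as np
a=cv2.imread('pics/top1.png');b=cv2.imread('pics/scene1.png')
cv2.imwrite('pics/both1.png',cv2.resize(np.vstack([a,b]),(480,600)))"
```

```text
(no output)
```

View pics/top1.png

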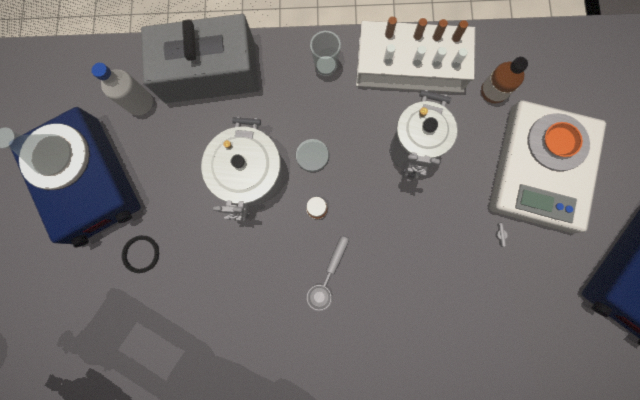

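View pics/scene1.png

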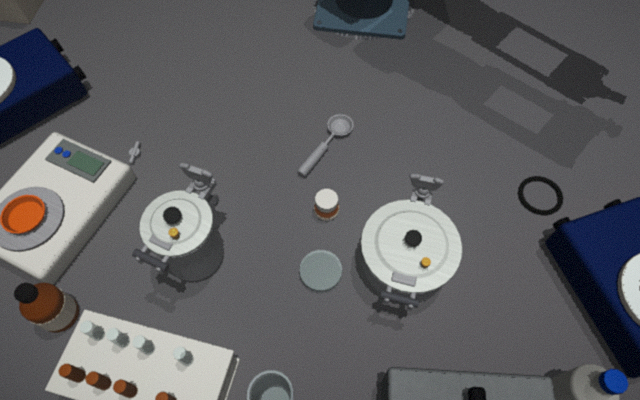

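The top view shows the wide pot at about (240,165), with its knob at (238,161) and nut at (233,210). In the scene view the knob is at (413,238) and the nut at (426,185). Next I'll get the hinge heading from the knob.

```bash
cat > h.py <<'E'
from workcell import *
import cv2,numpy as np
def ray(c,u,v,z,cal=None):
    k=cal or calibration(c);T=np.array(k['extrinsics']);R,t=T[:3,:3],T[:3,3]
    d=R.T@[(u-k['cx'])/k['fx'],(v-k['cy'])/k['fy'],1];o=-R.T@t
    return o+d*(z-o[2])/d[2]
def proj(p,cal):
    T=np.array(cal['extrinsics']);q=T[:3,:3]@p+T[:3,3]
    return q[0]/q[2]*cal['fx']+cal['cx'],q[1]/q[2]*cal['fy']+cal['cy']
E
python3 - <<'E'
from h import *
for c,u,v in(("top",238,161),("scene",413,238)):
    p=ray(c,u,v,.110);d=p[:2]-[.532,.1555];print(c,p,np.hypot(*d),np.degrees(np.arctan2(d[1],d[0])))
    a=cv2.imread(f'pics/{c}1.png')
    x,y=(233,195)if c=="top" else(420,210)
    cv2.imwrite(f'pics/c_{c}.png',cv2.resize(a[y-50:y+50,x-65:x+65],None,fx=4,fy=4,interpolation=2))
a,b=[cv2.imread(f'pics/c_{c}.png') for c in("top","scene")]
cv2.imwrite('pics/c.png',cv2.resize(np.hstack([a,b]),(800,308)))
s=observe();print(np.degrees(np.arctan2(s['tool_rot'][1][1],s['tool_rot'][0][1])))
E
```

```text
top [0.62413746 0.14345385 0.11      ] 0.09292158484741031 -7.448663147842904
scene [0.62666899 0.14391611 0.11      ] 0.09537507377865222 -6.976149943477542
68.24063609689809
```

View pics/c.png

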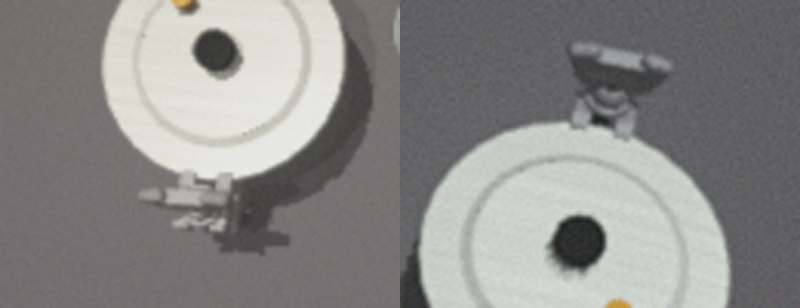

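Both views agree: the hinge x axis heads about -7° and the knob is 93–95 mm away, as given. The zoomed crop shows the wings at right angles to the pot's radius. I'll move above the nut and look with the wrist camera.

```bash
python3 -m inch '[[-32,-15,0,0],[-32,-15,0,0],[-32,-15,0,0],[-32,-15,0,0],[-32,-15,0,0],[-32,-15,0,0],[-32,-15,0,0]]' 1 30 && python3 -m inch '[[-32,-15,0,0],[-32,-15,0,0],[-32,-15,0,0],[-32,-15,0,0],[-32,-15,0,0],[-32,-15,0,0],[-22,0,0,0]]' && python3 -m inch '[[0,0,0,8],[0,0,0,8],[0,0,0,8],[0,0,0,8],[0,0,0,8],[0,0,0,8],[0,0,0,8],[0,0,0,8],[0,0,0,8],[0,0,0,0]]'
python3 - <<'E'
from h import *
s=observe();cal=calibration("wrist");im=camera("wrist");cv2.imwrite('pics/w1.png',im[:,:,::-1])
R=np.array(s['tool_rot']);print(s['time_s'],s['tcp_pos'],np.degrees(np.arctan2(R[1,1],R[0,1])))
for t in("wide_nut_grip","wide_hinge"):
    for r in pinpoint(t,"wrist")[:2]:print(t,np.round(r['centre'],4),round(r['p'],2))
print(proj(np.array([.533,.154,.122]),cal))
import json;json.dump({k:np.array(v).tolist() for k,v in cal.items()},open('w1.json','w'))
E
```

```text
time_s: 1.0
tcp_pos: [0.3737, 0.3291, 0.2424]
tool_rot: [[-0.929, 0.371, 0.0], [0.371, 0.929, 0.0], [-0.0, 0.0, -1.0]]
contact_force: [0.3, 0.3, -0.1]
grip_width: 0.995
time_s: 1.7
tcp_pos: [0.5396, 0.1648, 0.2423]
tool_rot: [[-0.928, 0.373, 0.0], [0.373, 0.928, -0.001], [-0.0, -0.001, -1.0]]
contact_force: [0.1, 0.9, -0.2]
grip_width: 1.001
time_s: 2.7
tcp_pos: [0.5383, 0.1673, 0.2422]
tool_rot: [[0.067, 0.998, -0.0], [0.998, -0.067, -0.0], [-0.0, -0.0, -1.0]]
contact_force: [0.5, -0.6, 0.0]
grip_width: 1.0
2.7 [0.53831634 0.16731228 0.24221225] -3.832151523389423
wide_nut_grip [0.5286 0.1541 0.12  ] 0.82
wide_hinge [0.5314 0.155  0.0392] 0.72
(np.float64(316.3363335466615), np.float64(210.55382395627188))
```

View pics/w1.png

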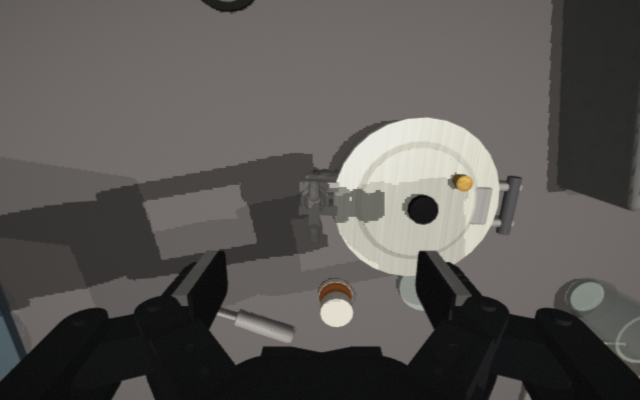

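The wrist view shows the knob at (423,209) and the nut in shadow near (316,205). I'll zoom in and brighten it, with the predicted wing lines drawn beside it.

Run:
```python
from h import *
import json
cal={k:np.array(v) for k,v in json.load(open('w1.json')).items()}
im=cv2.imread('pics/w1.png')
p=ray("wrist",423,209,.111,cal);d=p[:2]-[.532,.1552];print(p,np.hypot(*d),np.degrees(np.arctan2(d[1],d[0])))
c=cv2.convertScaleAbs(im[155:255,270:370],alpha=2.2)
c=cv2.resize(c,None,fx=4,fy=4,interpolation=2);o=c.copy()
for a,col in((-7.2,(0,0,255)),(-7.2+8.6,(0,255,0))):
    th=np.radians(a+90);w=np.array([np.cos(th),np.sin(th),0])
    q=[tuple(int(4*(x-y)) for x,y in zip(proj(np.array([.532,.1545,.136])+k*w,cal),(270,155))) for k in(-.028,.028)]
    cv2.line(o,*q,col,1)
cv2.imwrite('pics/w1c.png',np.hstack([c,o]))
```

```text
[0.62487762 0.1455802  0.111     ] 0.09337447170699005 -5.913322545207074
```

View pics/w1c.png

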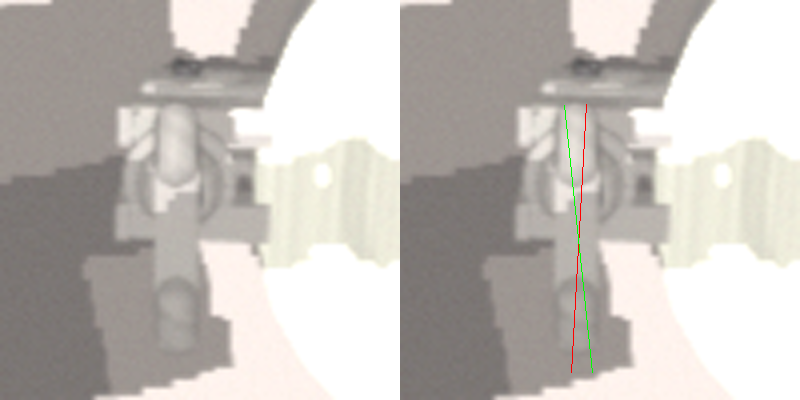

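The wing ends are at crop (177,105) and (177,350). The wings are therefore parallel to tool x within about 1°, with the centre near (0.532, 0.156). Descending now.

```bash
python3 -m inch '[[-4,-2,10,0],[-4,-2,15,0],[-4,-2,20,0],[0,0,20,0],[0,0,20,0],[0,0,15,0],[0,0,15,0],[0,0,10,0],[0,0,0,0]]' && python3 -m inch '[[0,0,0,0],[0,0,0,0],[0,0,0,0],[0,0,0,0],[0,0,0,0],[0,0,0,0],[0,0,0,0],[0,0,0,0],[0,0,0,0]]' -1 40
```

```text
time_s: 3.75
tcp_pos: [0.5302, 0.1554, 0.1155]
tool_rot: [[0.065, 0.998, -0.004], [0.998, -0.065, -0.0], [-0.001, -0.004, -1.0]]
contact_force: [0.2, 1.0, 0.0]
grip_width: 1.002
time_s: 4.65
tcp_pos: [0.5315, 0.1558, 0.1176]
tool_rot: [[0.066, 0.998, -0.0], [0.998, -0.066, 0.0], [0.0, -0.0, -1.0]]
contact_force: [-2.8, -0.1, 5.1]
grip_width: 0.093
```

Grip width is about 8 mm against the 9 mm plate. Next I turn anticlockwise, rising with the thread.

```bash
python3 -m inch '[[0,0,-0.3,-5],[0,0,-0.4,-6],[0,0,-0.4,-6],[0,0,-0.4,-6],[0,0,-0.4,-6],[0,0,-0.4,-6],[0,0,-0.3,-5],[0,0,0,0],[0,0,0,0]]'; python3 -m inch '[[0,0,-0.3,-5],[0,0,-0.4,-6],[0,0,-0.4,-6],[0,0,-0.4,-6],[0,0,-0.4,-6],[0,0,-0.4,-6],[0,0,-0.4,-6],[0,0,-0.4,-6],[0,0,0,0],[0,0,0,0]]'
python3 - <<'E'
from h import *
s=observe();cal=calibration("wrist");im=camera("wrist")
c=cv2.convertScaleAbs(im[:,:,::-1],alpha=1.8);cv2.imwrite('pics/w2.png',c)
R=np.array(s['tool_rot']);print(s['time_s'],s['tcp_pos'],np.degrees(np.arctan2(R[1,1],R[0,1])),s['torque'],s['contact_force'])
E
```

```text
time_s: 5.55
tcp_pos: [0.5308, 0.1557, 0.1202]
tool_rot: [[-0.592, 0.806, -0.001], [0.806, 0.592, -0.0], [0.001, -0.001, -1.0]]
contact_force: [-5.1, -0.3, 7.1]
grip_width: 0.095
time_s: 6.55
tcp_pos: [0.5304, 0.1551, 0.1234]
tool_rot: [[-0.993, 0.117, -0.002], [0.117, 0.993, -0.001], [0.002, -0.002, -1.0]]
contact_force: [-6.4, -3.3, 9.3]
grip_width: 0.097
6.55 [0.53042943 0.15513445 0.12339779] 83.27321965804781 [-0.51563676  1.0719243   0.006024  ] [-6.36347882 -3.28573158  9.28725643]
```

View pics/w2.png

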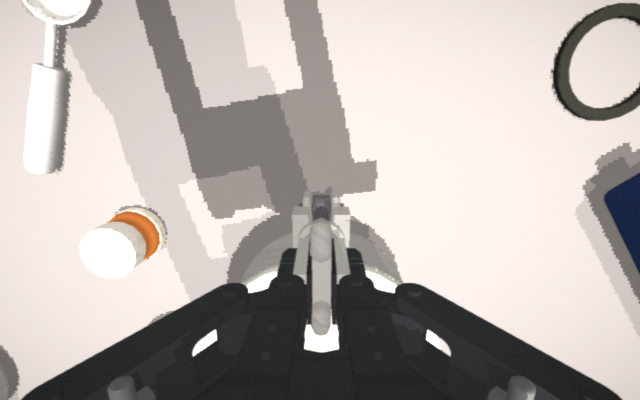

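The nut has turned about 87° and the tool x axis now points outward. I'll swing along the hinge arc (r about 95 mm) with a lighter grip.

```bash
python3 -m inch '[[0,0,0,0],[5,0,0,0],[4.9,0,0.5,0],[5,0,0.7,0],[4.8,0,0.9,0],[4.8,0,1.2,0],[4.8,0,1.4,0],[0,0,0,0]]' - 25
```

```text
time_s: 7.4
tcp_pos: [0.5055, 0.1581, 0.1199]
tool_rot: [[-0.993, 0.118, 0.007], [0.118, 0.993, -0.002], [-0.008, -0.001, -1.0]]
contact_force: [1.3, -5.4, 6.5]
grip_width: 0.094
```

```bash
python3 -m inch '[[4.7,0,1.7,0],[4.6,0,1.9,0],[4.5,0,2.2,0],[4.4,0,2.3,0],[4.2,0,2.6,0],[4.1,0,2.8,0],[3.9,0,3.1,0],[3.8,0,3.2,0],[0,0,0,0]]' && python3 -m inch '[[3.6,0,3.4,0],[3.4,0,3.6,0],[3.2,0,3.8,0],[3.1,0,3.9,0],[2.8,0,4.1,0],[2.6,0,4.2,0],[2.4,0,4.3,0],[2.2,0,4.4,0],[0,0,0,0],[0,0,0,0]]'
python3 - <<'E'
from h import *
im=camera("scene")[:,:,::-1];cv2.imwrite('pics/s2.png',cv2.resize(im[100:300,300:540],None,fx=3,fy=3,interpolation=2))
for t in("wide_nut_grip",):
  for r in pinpoint(t,"scene")[:2]:print(r)
E
```

```text
time_s: 8.3
tcp_pos: [0.4706, 0.1622, 0.1001]
tool_rot: [[-0.993, 0.117, 0.005], [0.117, 0.993, -0.002], [-0.006, -0.001, -1.0]]
contact_force: [-1.8, -5.7, 9.8]
grip_width: 0.095
time_s: 9.3
tcp_pos: [0.4461, 0.1651, 0.0672]
tool_rot: [[-0.993, 0.117, 0.002], [0.117, 0.993, -0.001], [-0.002, -0.001, -1.0]]
contact_force: [-1.4, -5.7, 4.6]
grip_width: 0.094
{'centre': [0.4545, 0.1609, 0.0759], 'p': 0.69}
```

View pics/s2.png

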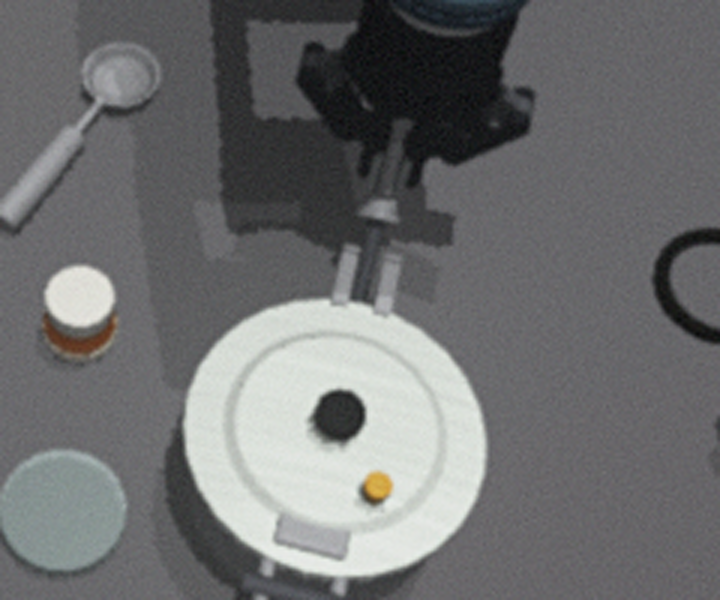

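The bolt and its nut have swung out of the lug and lean about 60°, still in the gripper. Releasing and retreating straight up.

```bash
python3 -m inch '[[0,0,0,0],[0,0,0,0],[0,0,0,0],[0,0,0,0],[0,0,0,0],[0,0,0,0],[0,0,0,0],[0,0,0,0]]' 1 && python3 -m inch '[[0,0,-10,0],[0,0,-20,0],[0,0,-30,0],[0,0,-30,0],[0,0,-30,0],[0,0,-30,0],[30,0,-10,0],[40,0,0,0],[40,0,0,0],[0,0,0,0]]'
python3 - <<'E'
from h import *
for c in("top","scene","wrist"):
  im=camera(c)[:,:,::-1];cv2.imwrite(f'pics/{c}3.png',cv2.resize(im[100:300,300:540],None,fx=3,fy=3,interpolation=2))
  for r in pinpoint("wide_nut_grip",c)[:2]:
    p=np.array(r['centre']);d=p-[.532,.1552,.036];print(c,p,r['p'],np.linalg.norm(d),np.degrees(np.arctan2(np.hypot(d[0],d[1]),d[2])))
s=observe();print(s['time_s'],s['contact_force'])
E
```

```text
time_s: 10.2
tcp_pos: [0.4454, 0.166, 0.0668]
tool_rot: [[-0.993, 0.118, 0.0], [0.118, 0.993, 0.0], [-0.0, 0.0, -1.0]]
contact_force: [-0.8, 0.1, -0.7]
grip_width: 1.002
time_s: 11.2
tcp_pos: [0.3314, 0.1792, 0.2271]
tool_rot: [[-0.993, 0.116, -0.002], [0.116, 0.993, 0.0], [0.002, -0.0, -1.0]]
contact_force: [0.5, -0.1, -0.0]
grip_width: 0.996
top [0.4528 0.1655 0.0826] 0.59 0.09246777817164208 59.73770495612945
scene [0.4573 0.16   0.0804] 0.57 0.08703154600488267 59.32552249204092
wrist [0.4456 0.1618 0.0771] 0.69 0.09590479654323868 64.62442572529129
11.5 [ 0.26835585 -0.92102815 -0.7754887 ]
```

View pics/scene3.png

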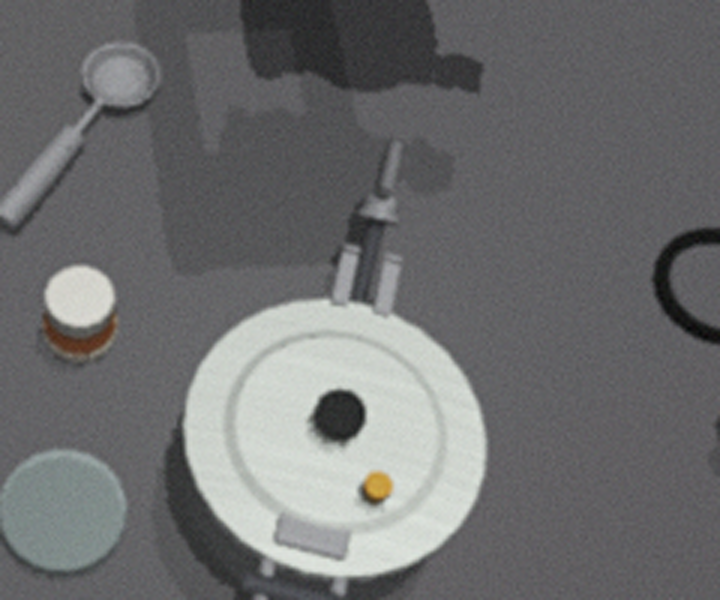

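The bolt leans about 60° clear of the lug, and its wings stand upright along the swing plane, a quarter turn from where they began. The robot is clear of everything, so I'm handing in.

```bash
python3 -c "
from workcell import *
print(sign_off())"
```

```text
the job is handed in; nothing more can be done
None
```

The wide pot's bolt is open and the job is handed in. I pinched its wing nut with the bolt upright and turned it about 87° anticlockwise, rising with the thread. I then swung the bolt outward along its hinge arc, let go and backed the arm away, at about 11.5 s on the robot's clock.

- **Lean:** after release, three cameras put it at about 60° (top), 59° (scene) and 65° (wrist). The gripper positions at release suggest about 62°, so all are past the 50° asked.
- **Nut:** the last picture shows the wings along the swing direction, a quarter turn from where they started. I did not measure the final nut angle separately.
- **Forces:** the readings I saw during the turn and swing were about 12 N or less at the wrist, and near zero after letting go. Nothing in the last picture looked disturbed.
- **Disagreement:** the cameras' nut positions differed by up to about 12 mm, mostly the wrist view against the scene view. No check failed.

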